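# Show the helper where the missing hinge screw goes and which screws to take

## Robot

A 7-joint arm with a two-finger parallel gripper is mounted at the origin on the work surface. World frame = base frame: x ahead of the robot, y to its left, z up, the work surface at z = 0. Lengths are in m, angles in rad, forces in N, time in s.
With the tool pointing down it reaches from about 0.4 to 0.85 m from the base axis. Payload 10.4 kg.
Tool frame: the origin (TCP) lies midway between the tips of the shut fingers; the grasp point (between the pads) lies 19 mm behind it; x points along the fingers, z is the direction in which the jaws open and shut, and the axes are right-handed (so a half turn about x gives the same grasp; the last joint's range is limited). The gripper opens to 87 mm and grips with 3 to 60 N. Pads are 19 mm wide; open, the fingers measure 117 mm over their backs; the gripper's body (75 mm by 190 mm) begins 51 mm behind the grasp point.
Start: joints at [-1.147, 0.332, -0.065, 1.46, 0.022, 1.35, -0.088], TCP at [0.27, 0.564, 0.223] pointing down, gripper open.
Joint ranges: [-2.6, 2.6], [-0.5, 2.12], [-1.47, 1.34], [0.16, 2.42], [-1.27, 4.41], [0.06, 2.06], [-2.6, 2.6]. Speed limits (rad/s): [2.22, 2.22, 2.79, 2.79, 3.14, 3.14, 3.14].

## Interface

Orientations are given as a unit quaternion [x, y, z, w].
In Python, from bench import read_state, camera, camera_params, close_job gives the robot as it stands.
- The arm moves only by the tool arm_command, never from a script. Its argument "targets" is a list of rows, each a list of 7 numbers: the closure in counts, from 0 (fully open) to 255 (shut), then the shift along the tool's x, y, z in mm, then the turn, a rotation vector about the tool's x, y, z in rad. A call has 1 to 10 rows; each row is the pose to reach, as a shift and turn from the pose commanded when the call began, along the tool's axes at that moment; what a row does not reach only later rows make up. A row lasts 1/10 s, in which the tool goes at most 50 mm and 8.59 degrees, less where a joint would pass 70% of its speed; a pose out of reach is approached as far as the arm can. A call with a gripper value outside its range is refused whole. The fingers move at their own pace and stop on an object; "newtons" is the grip in N (left out, the last holds). Time passes only in rows, so rows that repeat a pose let the fingers close. It gives the time, the measured TCP pose, the force and the opening at its end, in the units of the state.
- read_state(): the state, without advancing time (a new reading comes with each control period).
- camera(name): name is "side" or "top" or "wrist"; returns the picture (400x640x3 uint8, red, green, blue); there is no depth.
- camera_params(name): a dict with "intrinsics" (3x3 intrinsics, pixels), "xyz" and "orientation" of the camera in the world; the wrist camera has in their place "mount" (4x4, takes a point from camera to tool coordinates, whose origin is the TCP and whose axes are the tool frame's). Camera axes: x right, y down, z forward; pixel columns grow to the right and rows downward; lengths in m; the calibration is good to about 2 mm. A picture is of the moment at which its call begins: read the wrist's pose just before it. camera_params takes no time and is no camera call.
- close_job(): hands the job in, once; it reports no verdict.
The state is a dict: "time": time; "joint_positions": joint angles; "joint_vel": joint speeds; "joint_torque": joint torques, N m; "ee_pos": TCP position; "eef_rot": TCP orientation; "ft_force": force on the tool from outside, world axes, zero at the start; "torque": the same for the moment, N m; "width": finger opening in m.
Only numpy, scipy, OpenCV 4.12 (cv2) and the standard library are available. Lean on these libraries where they do the work, as an engineer would, in place of code of your own. Each camera call takes 0.05 s, during which the arm holds its last target.

## Task

One screw is still missing from the hinge on the wooden rail. Without touching the rail or hinge, bring the fingertips 2 to 4 cm above the empty hole, centred on it, and dwell there for two seconds to point it out; then push the green cover of the screw case all the way back with the fingertips, and point in the same way, without contact, at the middle of the compartment of yellow screws like those already in the hinge. Finish still pointing there after two seconds; pick up nothing and leave everything else where it is.

Things in the scene. Friction and masses are not known exactly. Their poses are not given: they have to be found in the camera images.
- board: fixed wooden rail, 300 x 130 x 28 mm (x, y, z), left or right on the table; origin at the centre of its underside. Steel T-hinge on it: leaf 100 x 100 mm centred at x = -80 mm, top at z = 33 mm, with four 14 mm holes at +-28 mm in x and y from the leaf's centre (which one is empty changes); knuckle at x = -21 mm, 44 mm high; strap along +x, 38 mm high
- empty_hole: the one open hole in the leaf, a dark disc 14 mm across; origin at its centre, level with the leaf's top face, z up
- screw_a: yellow zinc hex-head screw driven into the leaf (washer 26 mm across, head 19 mm); origin at its centre on the leaf's top face, standing 9 mm above it
- screw_b: second such screw
- screw_c: third such screw
- case: fixed grey screw case, 200 x 190 x 50 mm; origin at the centre of its underside, -x side roughly towards the robot. Front half: three compartments 58 (y) x 90 mm, centres at x = -50, y = -60, 0, 60 mm, rim at z = 50 mm, hidden under the cover at first; contents change places. Rear half (x > 0): closed, flat. Dark side rails at y = +-92 mm, 60 mm high
- cover (a joint): green sliding cover, a flat block 100 (x) x 176 (y) x 22 mm, underside 52 mm and top 76 mm above the table. 0 = closed over the compartments, 0.100 m = fully back at its stop over the rear half; starts 0 to 20 mm open. Slides along the case's +x when its front edge is pushed with about 2 N; stays where left; cannot be lifted
- cover_edge (a point): middle of the cover's flat front edge face (the face that looks to -x of the case), 63 mm above the table; moves with the cover
- yellow_screws: heap of yellow zinc hex screws filling one compartment, fixed, 86 x 54 mm; origin at the centre of its underside, 5 mm above the table
- yellow_screws_top (a point): centre of the top of the heap of yellow screws, the middle of its compartment, 36 mm above the table, 14 mm below the rim
- black_screws: the like heap of black screws in another compartment
- silver_nuts: the like heap of silver-grey nuts in the third compartment
- loose_screw: loose yellow hex screw, 62 mm long, lying on the rail beside the strap, to be left there
- tape_measure: orange tape measure 80 x 38 x 62 mm, standing loose at the back of the table
- pencil: flat red carpenter's pencil 165 x 13 x 7 mm, lying loose between the rail and the case, near the robot
- glue: upright glue bottle, 56 mm across, 150 mm high, loose, on the left
- offcut: wood offcut 110 x 70 x 36 mm, loose, on the right
- driver: blue-handled screwdriver lying loose on the left
- tin: open metal tin, 80 mm across, 70 mm high, loose, on the right

How it is judged:
On the way, in this order (a step that is already met when the one before it is completed fails the run):
1. fingertips dwell just above the empty hole (horizontal distance between the grasp point and empty_hole below 0.015 m and z of the grasp point in the frame of empty_hole between 0.021 and 0.085 m), for 1.5 s.
2. the cover is pushed fully back (value of joint cover above 0.085 m), for 0.1 s.
3. fingertips dwell just above the yellow screws, touching nothing of the case (horizontal distance between the grasp point and yellow_screws_top below 0.018 m and z of the grasp point in the frame of yellow_screws_top between 0.021 and 0.1 m and contact force between each of the fingers, the arm and case below 0.3 N), for 1.5 s.
At the end, for the whole second after the job is handed in: The cover is back by at least 85 of 100 mm. The grasp point (about 19 mm behind the fingertips) stays within 18 mm of the middle of the yellow screws seen from above, 21 to 100 mm above their top, without contact. Over the hole before: 15 mm, 21 to 85 mm (all of step 3 and value of joint cover above 0.085 m); the robot touches nothing.
It fails at once if the robot touches the rail, the hinge, a driven screw or the contents of the case (contact force between any of the fingers, the arm and board above 0.5 N or contact force between any of the fingers, the arm and screw_a above 0.5 N or contact force between any of the fingers, the arm and screw_b above 0.5 N or contact force between any of the fingers, the arm and screw_c above 0.5 N or contact force between any of the fingers, the arm and yellow_screws above 0.5 N or contact force between any of the fingers, the arm and black_screws above 0.5 N or contact force between any of the fingers, the arm and silver_nuts above 0.5 N).
It fails at once if a loose bystander is moved or lifted by more than 15 mm (distance of any of loose_screw, tape_measure, pencil, glue, offcut, driver, tin from where it was at the start of the episode above 0.015 m).
It also fails if it takes over 48 s, if anything falls off the work surface, if the arm or the gripper's body presses on something with over 40 N, if the wrist force passes 120 N, or if a joint passes its speed limit or range.

## Working session

There is one attempt and no reset: what is moved stays moved. The work goes in short steps, Python scripts to look and compute and a tool call to move; the robot and the scene stay as the last step left them, time stands still between calls to the robot, and variables do not carry over. Pictures are saved under pics/ and viewed, and the job is handed in when it is done.

Besides the shell and the picture viewer there is one more tool, called after ">>>" as name(argument=value, ...), one argument or row to a line, values as JSON. arm_command: Moves the arm, as the interface text tells. Its arguments: {"type":"object","properties":{"targets":{"type":"array"},"newtons":{"type":"number"}},"required":["targets"]}

```bash
mkdir -p pics; ls
python3 - <<'E'
from bench import *
import cv2
s=read_state(); print(s)
for n in ("top","side"):
    cv2.imwrite(f"pics/{n}0.png",camera(n)[:,:,::-1]); print(n,camera_params(n))
print(camera_params("wrist"))
E
```

```text
pics
{'time': 0.0, 'joint_positions': array([-1.14659434,  0.33287794, -0.06470279,  1.46097237,  0.02160279,
        1.34988072, -0.08847409]), 'joint_vel': array([-1.96596962e-03, -6.33538917e-07, -1.84157231e-04,  7.93375177e-04,
       -1.29193281e-03,  8.31911708e-04, -8.98758136e-04]), 'joint_torque': array([ 2.02211654e-04, -6.23255253e+01,  2.45370035e-02, -3.89890409e+01,
       -6.14008773e-02,  3.98524571e-02,  2.25814460e-04]), 'ee_pos': array([0.26988621, 0.56328625, 0.22173533]), 'eef_rot': array([-0.37710839,  0.59875688,  0.37652404,  0.59792065]), 'ft_force': array([0.08910034, 0.64882492, 0.18105287]), 'torque': array([0.05434321, 0.01348896, 0.01797407]), 'width': 0.08694055679665558}
top {'intrinsics': array([[425.5085378 ,   0.        , 323.43655841],
       [  0.        , 425.5085378 , 195.70337744],
       [  0.        ,   0.        ,   1.        ]]), 'xyz': array([ 0.3818073 , -0.00902178,  1.23048012]), 'orientation': array([ 0.71245339, -0.69732013,  0.05512502, -0.05582138])}
side {'intrinsics': array([[381.56848619,   0.        , 325.44927626],
       [  0.        , 381.56848619, 205.95157751],
       [  0.        ,   0.        ,   1.        ]]), 'xyz': array([ 0.30333277, -0.89022856,  0.84071093]), 'orientation': array([ 0.89425694, -0.14342565,  0.05665025, -0.42014801])}
{'intrinsics': array([[277.16121467,   0.        , 319.26939806],
       [  0.        , 277.16121467, 203.28446991],
       [  0.        ,   0.        ,   1.        ]]), 'mount': array([[-9.42776306e-04, -2.94392971e-01,  9.55683990e-01,
        -1.62275672e-01],
       [-5.37594020e-04, -9.55684128e-01, -2.94393544e-01,
         8.14070463e-02],
       [ 9.99999411e-01, -7.91317256e-04,  7.42732451e-04,
         1.76113822e-04],
       [ 0.00000000e+00,  0.00000000e+00,  0.00000000e+00,
         1.00000000e+00]])}
```

View pics/top0.png

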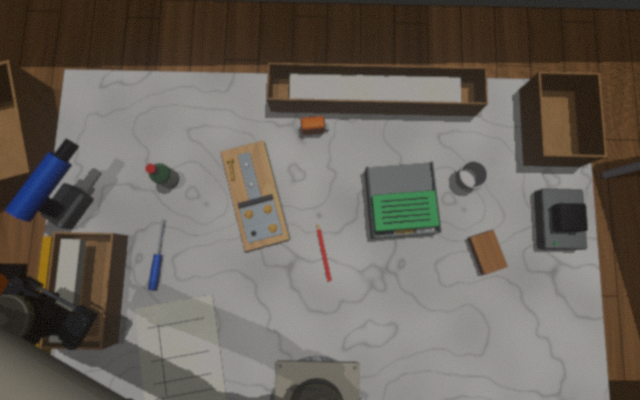

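View pics/side0.png

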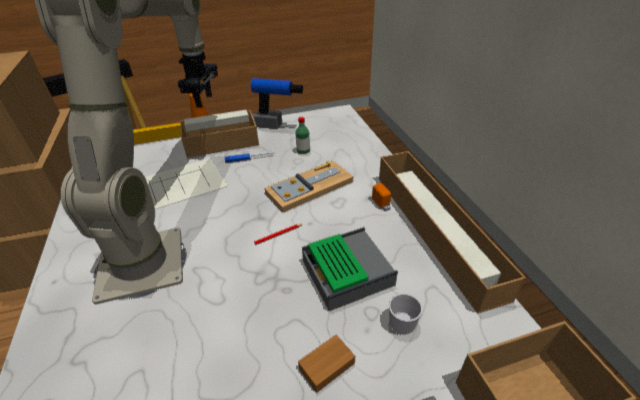

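The top view shows the rail near (255,195), with its dark hole near (253,233). The case is near (402,200), with a strip of yellow at about (405,233). I'll zoom in and measure.

```bash
cat > h.py <<'E'
import numpy as np, cv2
from scipy.spatial.transform import Rotation as R
from bench import *
P={n:camera_params(n) for n in ("top","side")}
def ray(n,uv,z):
    p=P[n]; d=R.from_quat(p["orientation"]).as_matrix()@np.linalg.inv(p["intrinsics"])@np.array([uv[0],uv[1],1.])
    c=p["xyz"]; return c+d*(z-c[2])/d[2]
def proj(n,X):
    p=P[n]; q=p["intrinsics"]@(R.from_quat(p["orientation"]).as_matrix().T@(np.array(X)-p["xyz"])); return q[:2]/q[2]
E
python3 - <<'E'
import cv2,numpy as np
im=cv2.imread("pics/top0.png")
a=cv2.resize(im[135:255,210:300],None,fx=4.4,fy=4.4,interpolation=cv2.INTER_CUBIC)
b=cv2.resize(im[150:250,350:450],None,fx=5,fy=5,interpolation=cv2.INTER_CUBIC)
a=cv2.resize(a,(390,520));b=cv2.resize(b,(400,400));c=np.zeros((520,800,3),np.uint8);c[:,:390]=a;c[:400,400:]=b
cv2.imwrite("pics/z0.png",c)
E
```

```text
(no output)
```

View pics/z0.png

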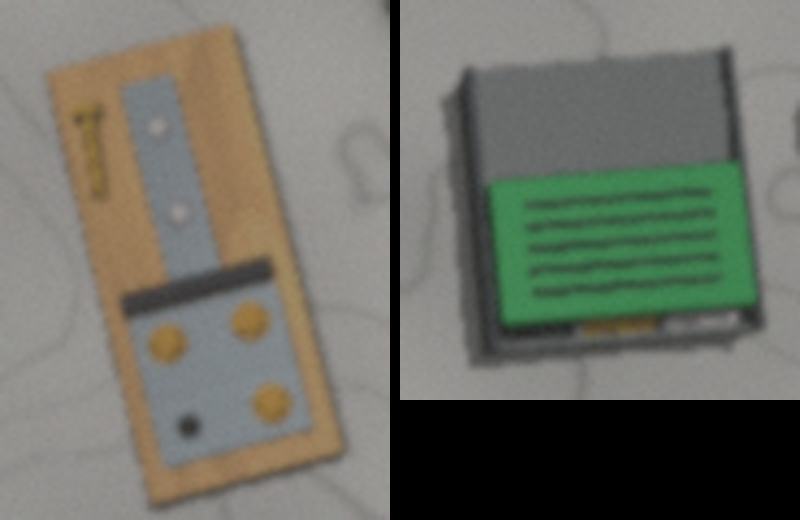

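The zoom shows the empty hole at about pixel (253.6,233.5), on the robot side at left. Yellow is in the middle compartment, black on the left and nuts on the right. Next I'll locate these with masks.

Run:
```python
from h import *
im=cv2.imread("pics/top0.png"); hsv=cv2.cvtColor(im,cv2.COLOR_BGR2HSV)
g=cv2.cvtColor(im,cv2.COLOR_BGR2GRAY).astype(float)
# hole
w=np.clip(100-g[228:240,247:260],0,None); yy,xx=np.mgrid[228:240,247:260]
h=np.array([(w*xx).sum()/w.sum(),(w*yy).sum()/w.sum()]); print("hole",h,ray("top",h,.033))
# driven screws
m=cv2.inRange(hsv,(10,140,90),(28,255,255)); m[:200]=0; m[:, :240]=0;m[:,290:]=0; 
n,l,s,c=cv2.connectedComponentsWithStats(m)
for i in range(1,n):
    if s[i][4]>20: print(s[i],c[i],ray("top",c[i],.038))
# cover
m=cv2.inRange(hsv,(45,100,60),(80,255,255)); m[:, :340]=0
cs=max(cv2.findContours(m,0,1)[0],key=cv2.contourArea)
r=cv2.minAreaRect(cs);print(r)
for p in cv2.boxPoints(r): print("cov",p,ray("top",p,.076))
pc=ray("top",r[0],.076);print("centre",pc)
# rail
m=cv2.inRange(hsv,(8,60,90),(25,255,255)); m[:, :215]=0;m[:,295:]=0;m[:138]=0;m[255:]=0
cs=max(cv2.findContours(cv2.morphologyEx(m,3,np.ones((9,9))),0,1)[0],key=cv2.contourArea)
r=cv2.minAreaRect(cs);print(r)
for p in cv2.boxPoints(r): print("rail",p,ray("top",p,.028))
# side view hole
for X in ([*ray("top",h,.033)[:2],.033],): print(proj("side",X))
m=cv2.inRange(cv2.cvtColor(cv2.imread("pics/side0.png"),cv2.COLOR_BGR2HSV),(45,120,60),(80,255,255)); m[:220]=0
cs=max(cv2.findContours(m,0,1)[0],key=cv2.contourArea);r=cv2.minAreaRect(cs);print(r)
for p in cv2.approxPolyDP(cs,6,True)[:,0]: print("sidecov",p,ray("side",p,.076))
```

```text
hole [253.13867188 233.02929688] [0.461008   0.18941763 0.033     ]
[270 226   5   5  22] [272.09090909 227.77272727] [0.47652306 0.13616619 0.038     ]
((404.96795654296875, 210.63438415527344), (36.21181869506836, 64.17462158203125), 84.98688507080078)
cov [371.42123 195.40164] [ 0.56829347 -0.13770212  0.076     ]
cov [435.35037 189.79382] [ 0.58772048 -0.31364905  0.076     ]
cov [438.51468 225.86713] [ 0.48838864 -0.32028425  0.076     ]
cov [374.58554 231.47495] [ 0.46943397 -0.14665348  0.076     ]
centre [ 0.52811798 -0.22950291  0.076     ]
((254.3823699951172, 195.5294189453125), (103.56270599365234, 46.081764221191406), 75.96376037597656)
rail [219.47061 150.88235] [0.69769757 0.29943551 0.028     ]
rail [264.1765 139.7059] [0.73410626 0.17087107 0.028     ]
rail [289.29413 240.17648] [0.44345086 0.08757427 0.028     ]
rail [244.58823 251.35294] [0.40957984 0.21178005 0.028     ]
[279.34109481 186.97972472]
((338.25970458984375, 261.85430908203125), (59.773712158203125, 37.26816940307617), 60.708641052246094)
sidecov [340 235] [ 0.56809367 -0.14981844  0.076     ]
sidecov [308 246] [ 0.46934645 -0.16237744  0.076     ]
sidecov [334 292] [ 0.48751101 -0.33436216  0.076     ]
sidecov [367 280] [ 0.57866238 -0.32557829  0.076     ]
```

Run:
```python
from h import *
im=cv2.imread("pics/side0.png")
def z(x0,y0,w,h,f): return cv2.resize(im[y0:y0+h,x0:x0+w],None,fx=f,fy=f,interpolation=cv2.INTER_CUBIC)
a=z(255,155,110,60,5)
b=z(290,220,120,90,5)
for (img,o,f,pts) in ((a,(255,155),5,[(.461,.1894,.033),(.4765,.1362,.038)]),(b,(290,220),5,[(.5683,-.1377,.076),(.5877,-.3136,.076),(.4884,-.3203,.076),(.4694,-.1467,.076)])):
    for X in pts:
        p=(proj("side",X)-o+.5)*f; cv2.drawMarker(img,tuple(int(v) for v in p),(255,0,255),0,10,1)
cv2.imwrite("pics/s1.png",a);cv2.imwrite("pics/s2.png",b)
```

```text
(no output)
```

View pics/s1.png

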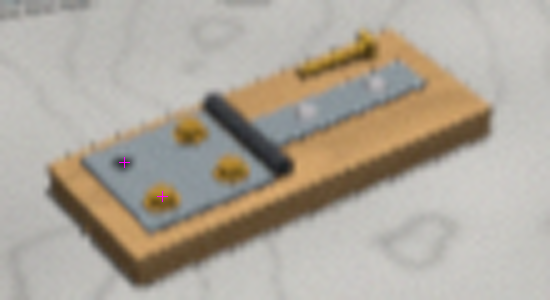

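View pics/s2.png

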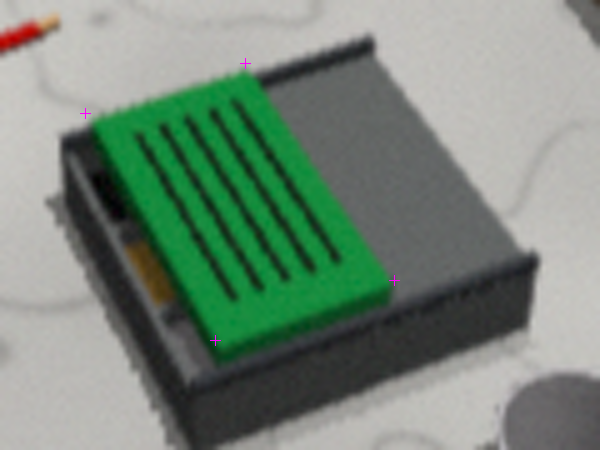

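Run:
```python
from h import *
T=[(375.4,231),(372.2,196),(434.0,190.5),(439,225.5)]
S=[(308.5,243.5),(339.1,234.5),(367.5,277.1),(333.9,289.5)]
def M(n):
    p=P[n]; r=R.from_quat(p["orientation"]).as_matrix().T
    return p["intrinsics"]@np.c_[r,-r@p["xyz"]]
X=cv2.triangulatePoints(M("top"),M("side"),np.array(T).T.astype(float),np.array(S).T.astype(float)); X=(X[:3]/X[3]).T
print(X.round(4),X.mean(0))
for t,s in zip(T,S): print(ray("top",t,.076).round(4),ray("side",s,.076).round(4))
```

```text
[[ 0.4725 -0.1496  0.072 ]
 [ 0.5681 -0.1407  0.0694]
 [ 0.5866 -0.3118  0.0686]
 [ 0.4904 -0.3231  0.0707]] [ 0.52939547 -0.23127756  0.07018461]
[ 0.4708 -0.1489  0.076 ] [ 0.4733 -0.1535  0.076 ]
[ 0.5667 -0.1398  0.076 ] [ 0.5663 -0.1471  0.076 ]
[ 0.5857 -0.3099  0.076 ] [ 0.5835 -0.3173  0.076 ]
[ 0.4894 -0.3216  0.076 ] [ 0.4897 -0.3271  0.076 ]
```

```bash
cat >> h.py <<'E'
def move_to(X,yaw_z=None):
    "shift in mm in tool axes to world X; optional turn so that tool points down and tool z along angle yaw_z"
    s=read_state(); A=R.from_quat(s["eef_rot"]); d=A.inv().apply(np.array(X)-s["ee_pos"])*1000
    M=A.as_matrix(); out=d.round(1)
    zz=np.degrees(np.arctan2(M[1,2],M[0,2]))
    print("t",s["time"],"pos",s["ee_pos"].round(4),"toolx",M[:,0].round(3),"z yaw deg",round(zz,1),"shift",out)
    if yaw_z is not None:
        z=np.array([np.cos(yaw_z),np.sin(yaw_z),0]);x=np.array([0,0,-1.]);y=np.cross(z,x)
        B=R.from_matrix(np.c_[x,y,z]); print("turn",(A.inv()*B).as_rotvec().round(3))
E
python3 - <<'E'
from h import *
move_to([.461,.1894,.12],np.pi/2+.1)
move_to([.461,.1894,.12],-np.pi/2+.1)
E
```

```text
t 0.1 pos [0.2699 0.5633 0.2218] toolx [-0.001 -0.001 -1.   ] z yaw deg 64.4 shift [ 102.2 -333.9 -254.5]
turn [-0.547 -0.001 -0.   ]
t 0.1 pos [0.2699 0.5633 0.2218] toolx [-0.001 -0.001 -1.   ] z yaw deg 64.4 shift [ 102.2 -333.9 -254.5]
turn [ 2.595e+00 -0.000e+00  2.000e-03]
```

>>> arm_command(
  targets=[
    [255,10,-34,-25,-0.06,0,0],
    [255,20,-75,-57,-0.12,0,0],
    [255,30,-115,-88,-0.19,0,0],
    [255,40,-155,-118,-0.26,0,0],
    [255,52,-195,-148,-0.33,0,0],
    [255,64,-235,-179,-0.4,0,0],
    [255,78,-275,-210,-0.47,0,0],
    [255,90,-310,-236,-0.52,0,0],
    [255,98,-328,-250,-0.547,0,0],
    [255,102,-334,-254,-0.547,0,0],
  ],
)

```text
time: 1.1
ee_pos: [0.4624, 0.1861, 0.1194]
eef_rot: [0.523, -0.476, -0.523, -0.475]
ft_force: [-0.6, 0.3, 0.6]
width: 0.015
```

```bash
cat >> h.py <<'E'
def wcam():
    s=read_state(); W=camera_params("wrist"); T=np.eye(4); T[:3,:3]=R.from_quat(s["eef_rot"]).as_matrix(); T[:3,3]=s["ee_pos"]
    return camera("wrist")[:,:,::-1].copy(), T@W["mount"], W["intrinsics"]
def wray(C,K,uv,z):
    d=C[:3,:3]@np.linalg.inv(K)@np.array([uv[0],uv[1],1.]); c=C[:3,3]; return c+d*(z-c[2])/d[2]
def wproj(C,K,X):
    q=K@(C[:3,:3].T@(np.array(X)-C[:3,3])); return q[:2]/q[2]
E
python3 - <<'E'
from h import *
im,C,K=wcam(); np.savez("w1.npz",im=im,C=C,K=K)
print(wproj(C,K,[.461,.1894,.033]))
cv2.imwrite("pics/w1.png",im)
g=cv2.cvtColor(im,cv2.COLOR_BGR2GRAY)
move_to([.461,.1894,.065])
E
```

```text
[322.58581595 206.92381133]
t 1.15 pos [0.4621 0.1872 0.1193] toolx [-0.001 -0.001 -1.   ] z yaw deg 95.5 shift [54.3  0.8  2.4]
```

View pics/w1.png

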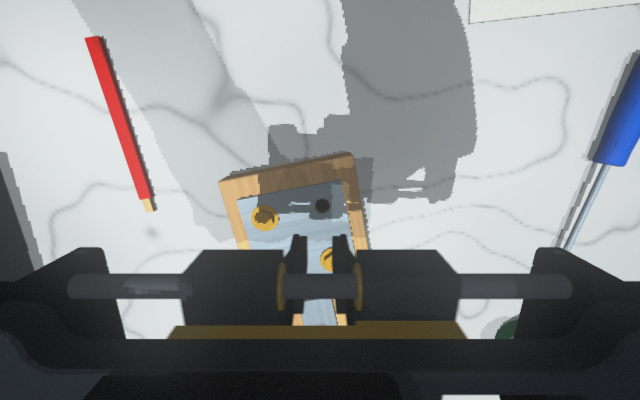

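The wrist view puts the dark hole at about (322,206), and the projection from the top view was (322.6,206.9), so they agree. The fingers are nearly shut. I'll lower and dwell.

>>> arm_command(
  targets=[
    [255,12,0,2,0,0,0],
    [255,28,1,2,0,0,0],
    [255,42,1,2,0,0,0],
    [255,50,1,2,0,0,0],
    [255,54,1,2,0,0,0],
    [255,54,1,2,0,0,0],
    [255,54,1,2,0,0,0],
    [255,54,1,2,0,0,0],
    [255,54,1,2,0,0,0],
    [255,54,1,2,0,0,0],
  ],
)

```text
time: 2.15
ee_pos: [0.4605, 0.1922, 0.0668]
eef_rot: [0.524, -0.474, -0.524, -0.475]
ft_force: [0.5, 0.3, -0.0]
width: 0.0001
```

Run:
```python
from h import *
move_to([.461,.1894,.065])
im,C,K=wcam(); cv2.imwrite("pics/w2.png",im); print(wproj(C,K,[.461,.1894,.033]))
cv2.imwrite("pics/side2.png",cv2.resize(camera("side")[150:250,230:390,::-1],None,fx=5,fy=5,interpolation=cv2.INTER_CUBIC))
```

```text
t 2.15 pos [0.4605 0.1922 0.0668] toolx [ 0.  0. -1.] z yaw deg 95.7 shift [ 1.8 -0.2 -2.9]
[315.00891293 229.55460278]
```

View pics/w2.png

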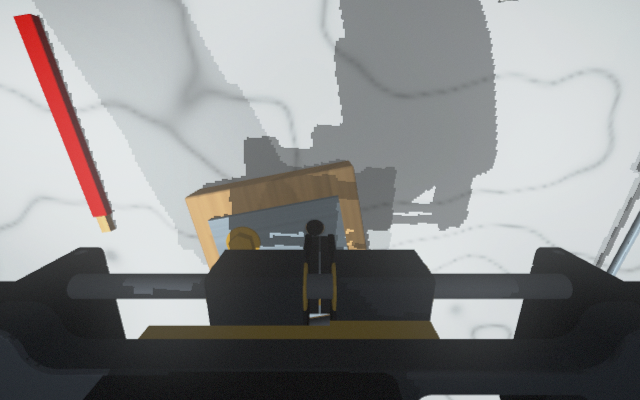

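View pics/side2.png

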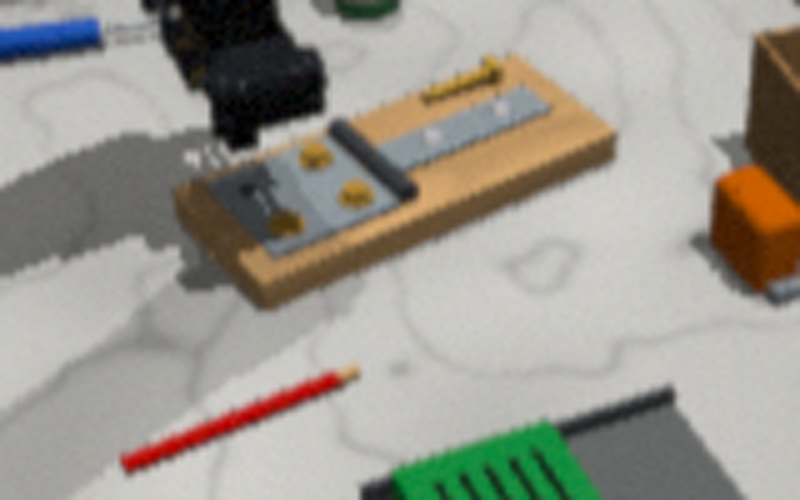

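The wrist view shows the hole at about (315,228), right at the tip of the shut fingers. I'll correct 3 mm and dwell for more than 2 s.

>>> arm_command(
  targets=[
    [255,1,0,-2,0,0,0],
    [255,2,0,-3,0,0,0],
    [255,2,0,-3,0,0,0],
    [255,2,0,-3,0,0,0],
    [255,2,0,-3,0,0,0],
    [255,2,0,-3,0,0,0],
    [255,2,0,-3,0,0,0],
    [255,2,0,-3,0,0,0],
    [255,2,0,-3,0,0,0],
    [255,2,0,-3,0,0,0],
  ],
)

```text
time: 3.25
ee_pos: [0.4606, 0.1892, 0.0645]
eef_rot: [-0.524, 0.474, 0.524, 0.474]
ft_force: [-0.5, -0.2, -0.2]
width: 0.0006
```

>>> arm_command(
  targets=[
    [255,0,0,0,0,0,0],
    [255,0,0,0,0,0,0],
    [255,0,0,0,0,0,0],
    [255,0,0,0,0,0,0],
    [255,0,0,0,0,0,0],
    [255,0,0,0,0,0,0],
    [255,0,0,0,0,0,0],
    [255,0,0,0,0,0,0],
    [255,0,0,0,0,0,0],
    [255,0,0,0,0,0,0],
  ],
)

```text
time: 4.25
ee_pos: [0.4606, 0.1892, 0.0645]
eef_rot: [-0.524, 0.474, 0.524, 0.474]
ft_force: [-0.8, -0.2, -0.1]
width: 0.0006
```

>>> arm_command(
  targets=[
    [255,0,0,0,0,0,0],
    [255,0,0,0,0,0,0],
    [255,0,0,0,0,0,0],
  ],
)

```text
time: 4.55
ee_pos: [0.4606, 0.1892, 0.0646]
eef_rot: [-0.524, 0.474, 0.524, 0.474]
ft_force: [0.0, 0.5, 0.2]
width: 0.0006
```

Run:
```python
from h import *
move_to([.461,.1894,.065])
# front-edge middle & pre-push pose: 40 mm in front of it
c=np.array([.5288,-.231]); ax=np.array([np.cos(.1),np.sin(.1)])
e=c-ax*.05; print("edge",e)
move_to([*(e-ax*.045),.16],np.pi/2+.1)
```

```text
t 4.55 pos [0.4606 0.1892 0.0646] toolx [ 0.  0. -1.] z yaw deg 95.7 shift [-0.4 -0.4  0.1]
edge [ 0.47904979 -0.23599167]
t 4.55 pos [0.4606 0.1892 0.0646] toolx [ 0.  0. -1.] z yaw deg 95.7 shift [ -95.5   69.2 -424.9]
turn [0. 0. 0.]
```

>>> arm_command(
  targets=[
    [255,-30,0,0,0,0,0],
    [255,-65,5,-20,0,0,0],
    [255,-90,12,-60,0,0,0],
    [255,-95,20,-105,0,0,0],
    [255,-95,28,-152,0,0,0],
    [255,-95,36,-199,0,0,0],
    [255,-95,44,-246,0,0,0],
    [255,-95,52,-293,0,0,0],
    [255,-95,60,-340,0,0,0],
    [255,-95,66,-385,0,0,0],
  ],
)

```text
time: 5.55
ee_pos: [0.4329, -0.2025, 0.1598]
eef_rot: [0.525, -0.474, -0.524, -0.475]
ft_force: [0.9, -0.2, -1.0]
width: 0.0005
```

>>> arm_command(
  targets=[
    [255,0,2,-30,0,0,0],
    [255,0,3,-40,0,0,0],
    [255,0,3,-40,0,0,0],
    [255,0,3,-40,0,0,0],
  ],
)

```text
time: 5.95
ee_pos: [0.4347, -0.2392, 0.1593]
eef_rot: [-0.524, 0.474, 0.525, 0.474]
ft_force: [-0.4, 0.1, -0.5]
width: 0.0005
```

Run:
```python
from h import *
im,C,K=wcam(); cv2.imwrite("pics/w3.png",im); np.savez("w3.npz",im=im,C=C,K=K)
print(wproj(C,K,[.479,-.236,.074]))
c=np.array([.5288,-.231]); ax=np.array([np.cos(.1),np.sin(.1)])
e=c-ax*.05
move_to([*(e-ax*.045),.061],np.pi/2+.1)
```

```text
[317.49916992 251.06082768]
t 6.0 pos [ 0.4348 -0.2389  0.1593] toolx [-0.     0.001 -1.   ] z yaw deg 95.9 shift [98.3  0.6 -1.6]
turn [ 0.002  0.001 -0.   ]
```

View pics/w3.png

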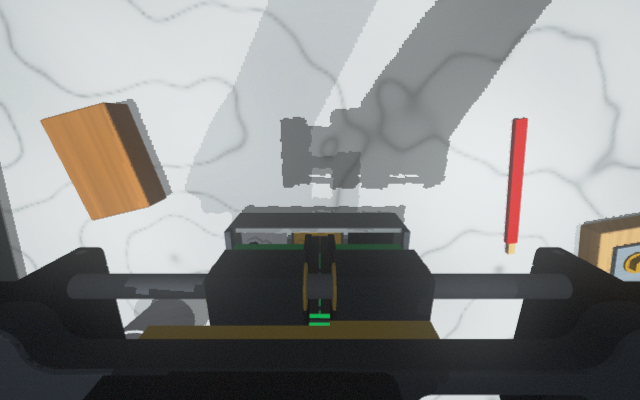

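The wrist view shows the case square to the tool. The yellow strip spans u≈293–343 (centre 318), behind the front wall at v≈213–230. Next I'll work out the case's front position and the current cover opening.

Run:
```python
from h import *
d=np.load("w3.npz");C,K,im=d["C"],d["K"],d["im"]
col=im[195:256,275:285].mean((1,2)); print(col.round(0).tolist())
for v in (213,229): print(v,wray(C,K,(319,v),.05).round(4),wray(C,K,(319,v),0).round(4))
h=cv2.cvtColor(im,cv2.COLOR_BGR2HSV); m=cv2.inRange(h[225:252,230:410],(12,120,80),(28,255,255)); ys,xs=np.nonzero(m); print(xs.min()+230,xs.max()+230,ys.min()+225,ys.max()+225)
for u in (xs.min()+230,xs.max()+230): print(wray(C,K,(u,238),.05-.014).round(4))
```

```text
[198.0, 198.0, 197.0, 198.0, 198.0, 197.0, 198.0, 198.0, 197.0, 197.0, 191.0, 156.0, 112.0, 112.0, 111.0, 112.0, 111.0, 104.0, 69.0, 69.0, 69.0, 69.0, 68.0, 68.0, 68.0, 68.0, 67.0, 67.0, 67.0, 67.0, 67.0, 67.0, 76.0, 113.0, 146.0, 148.0, 150.0, 149.0, 129.0, 110.0, 110.0, 110.0, 110.0, 109.0, 109.0, 109.0, 109.0, 108.0, 102.0, 65.0, 56.0, 55.0, 55.0, 55.0, 51.0, 45.0, 44.0, 43.0, 43.0, 43.0, 42.0]
213 [ 0.4476 -0.2377  0.05  ] [ 0.4648 -0.2359  0.    ]
229 [ 0.4654 -0.2359  0.05  ] [ 0.4859 -0.2337  0.    ]
294 340 233 243
[ 0.4847 -0.2621  0.036 ]
[ 0.4796 -0.2107  0.036 ]
```

>>> arm_command(
  targets=[
    [255,20,0,-1,0,0,0],
    [255,50,0,-2,0,0,0],
    [255,80,0,-2,0,0,0],
    [255,95,0,-2,0,0,0],
    [255,98,0,-2,0,0,0],
    [255,98,0,-2,0,0,0],
  ],
)

```text
time: 6.6
ee_pos: [0.4349, -0.2415, 0.0616]
eef_rot: [-0.525, 0.474, 0.525, 0.474]
ft_force: [0.8, 0.0, -0.5]
width: 0.0002
```

The case front is at x≈0.4645 and the cover is about 15 mm open. Its edge should move from about 0.479 to 0.564. I'll push along tool −y.

>>> arm_command(
  targets=[
    [255,1,-8,2,0,0,0],
    [255,1,-16,2,0,0,0],
    [255,1,-24,2,0,0,0],
    [255,1,-32,2,0,0,0],
    [255,1,-40,2,0,0,0],
    [255,1,-48,2,0,0,0],
    [255,1,-56,2,0,0,0],
    [255,1,-64,2,0,0,0],
    [255,1,-72,2,0,0,0],
    [255,1,-80,2,0,0,0],
  ],
)

```text
time: 7.6
ee_pos: [0.5147, -0.2325, 0.0604]
eef_rot: [-0.524, 0.474, 0.524, 0.474]
ft_force: [-1.5, 0.3, 0.3]
width: 0.0
```

Run:
```python
from h import *
im,C,K=wcam(); cv2.imwrite("pics/w4.png",im); np.savez("w4.npz",im=im,C=C,K=K)
s=read_state(); print(s["ee_pos"],s["ft_force"])
cv2.imwrite("pics/side4.png",cv2.resize(camera("side")[200:320,270:430,::-1],None,fx=5,fy=5,interpolation=cv2.INTER_CUBIC))
```

```text
[ 0.51599486 -0.23203284  0.0605304 ] [0.52112121 1.45483136 1.44274386]
```

View pics/w4.png

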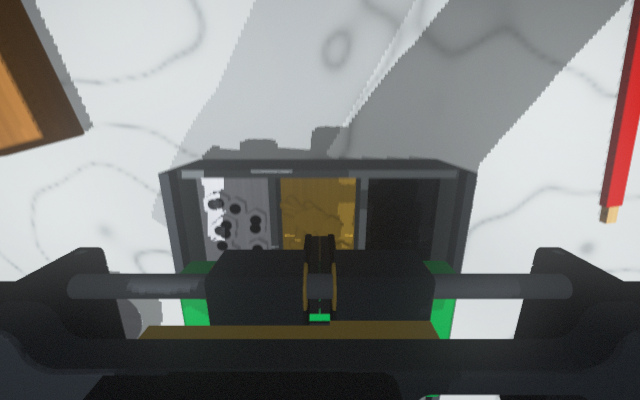

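View pics/side4.png

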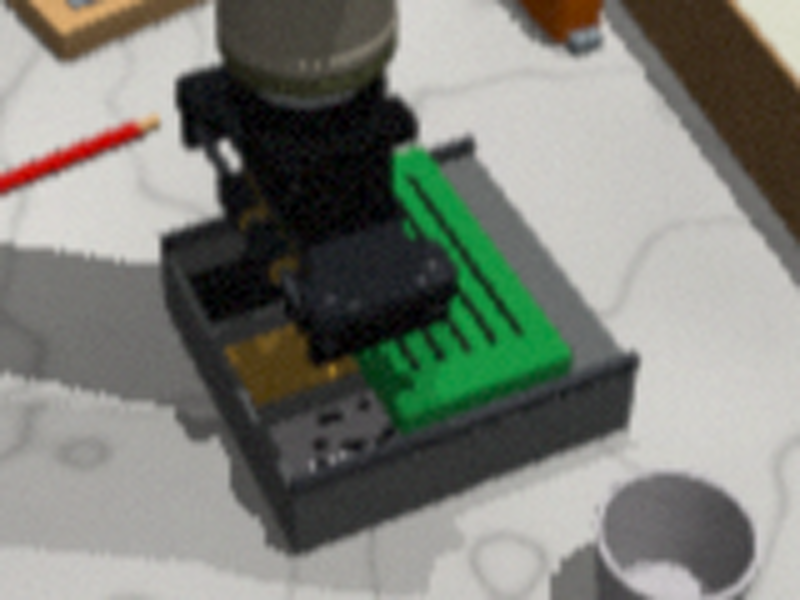

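The cover is sliding with the fingers (its edge is at about v=262, behind them), with yellow in the middle compartment at u≈281–355. I'll continue the push to the stop.

>>> arm_command(
  targets=[
    [255,0,-6,0,0,0,0],
    [255,0,-12,0,0,0,0],
    [255,0,-18,0,0,0,0],
    [255,0,-24,0,0,0,0],
    [255,0,-29,0,0,0,0],
    [255,0,-32,0,0,0,0],
    [255,0,-34,0,0,0,0],
    [255,0,-34,0,0,0,0],
  ],
)

```text
time: 8.5
ee_pos: [0.5484, -0.2289, 0.0606]
eef_rot: [0.525, -0.474, -0.524, -0.474]
ft_force: [0.3, 0.3, -0.5]
width: 0.0006
```

>>> arm_command(
  targets=[
    [255,0,-1,0,0,0,0],
    [255,0,-2,0,0,0,0],
    [255,0,-3,0,0,0,0],
    [255,0,-3,0,0,0,0],
  ],
)

```text
time: 8.9
ee_pos: [0.5511, -0.2288, 0.0606]
eef_rot: [0.524, -0.474, -0.524, -0.474]
ft_force: [-0.6, 0.1, 0.3]
width: 0.0006
```

>>> arm_command(
  targets=[
    [255,0,-1,0,0,0,0],
    [255,0,-2,0,0,0,0],
    [255,0,-3,0,0,0,0],
    [255,0,-3,0,0,0,0],
  ],
)

```text
time: 9.3
ee_pos: [0.5527, -0.2287, 0.0604]
eef_rot: [-0.524, 0.475, 0.525, 0.474]
ft_force: [-8.1, 0.9, 4.5]
width: 0.0006
```

Run:
```python
from h import *
im,C,K=wcam(); cv2.imwrite("pics/w5.png",im); np.savez("w5.npz",im=im,C=C,K=K)
s=read_state(); print(s["ee_pos"],s["ft_force"])
cv2.imwrite("pics/side5.png",cv2.resize(camera("side")[200:320,270:430,::-1],None,fx=5,fy=5,interpolation=cv2.INTER_CUBIC))
```

```text
[ 0.55264632 -0.22868436  0.06033575] [-7.43327259  1.32908704  3.96721959]
```

View pics/w5.png

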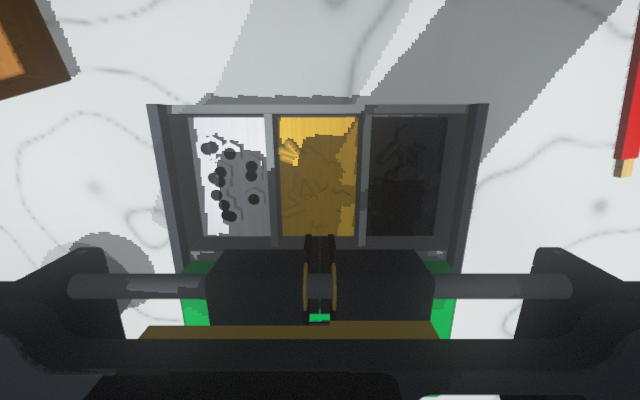

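View pics/side5.png

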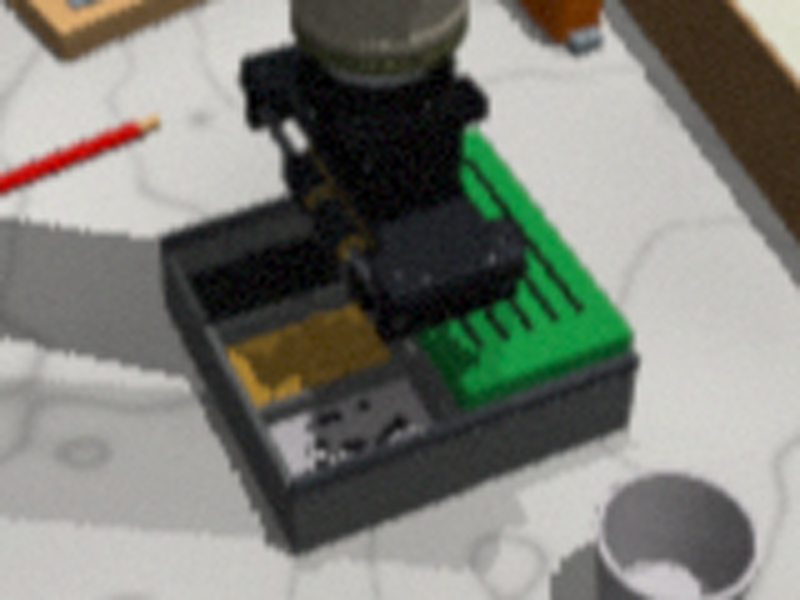

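The cover is against its stop: the force rose to 8 N and the cover reaches the rear rail ends. The yellow heap spans u 279–357, v 116–237 in the wrist view. Measuring its middle now.

Run:
```python
from h import *
d=np.load("w5.npz");C,K,im=d["C"],d["K"],d["im"]
h=cv2.cvtColor(im,cv2.COLOR_BGR2HSV); m=cv2.inRange(h,(12,120,60),(30,255,255)); m[:110]=0;m[245:]=0;m[:,:260]=0;m[:,375:]=0
cs=max(cv2.findContours(m,0,1)[0],key=cv2.contourArea); x,y,w,hh=cv2.boundingRect(cs); print(x,y,w,hh)
pts=[wray(C,K,p,.036) for p in ((x,y),(x+w,y),(x,y+hh),(x+w,y+hh))]; print(np.round(pts,4),np.mean(pts,0).round(4))
# compartment rim corners: dividers' inner edges at rim
pts=[wray(C,K,p,.05) for p in ((274,113),(360,113),(278,237),(358,237))]; print(np.round(pts,4),np.mean(pts,0).round(4))
cen=np.array([.5145,-.232]); move_to([*cen,.09])
```

```text
278 117 80 119
[[ 0.4739 -0.2628  0.036 ]
 [ 0.4688 -0.2116  0.036 ]
 [ 0.5569 -0.2582  0.036 ]
 [ 0.5511 -0.2     0.036 ]] [ 0.5127 -0.2332  0.036 ]
[[ 0.4717 -0.2634  0.05  ]
 [ 0.4667 -0.2126  0.05  ]
 [ 0.5513 -0.2566  0.05  ]
 [ 0.546  -0.2026  0.05  ]] [ 0.5089 -0.2338  0.05  ]
t 9.4 pos [ 0.5527 -0.2287  0.0604] toolx [-0.002  0.001 -1.   ] z yaw deg 95.7 shift [-29.5  38.4   0.5]
```

>>> arm_command(
  targets=[
    [255,0,4,0,0,0,0],
    [255,-3,12,0,0,0,0],
    [255,-8,22,1,0,0,0],
    [255,-8,32,1,0,0,0],
    [255,-8,38,1,0,0,0],
    [255,-8,40,1,0,0,0],
    [255,-8,40,1,0,0,0],
    [255,-8,40,1,0,0,0],
    [255,-8,40,1,0,0,0],
    [255,-8,40,1,0,0,0],
  ],
)

```text
time: 10.4
ee_pos: [0.5141, -0.2315, 0.0684]
eef_rot: [-0.524, 0.474, 0.525, 0.474]
ft_force: [0.4, 0.9, -0.6]
width: 0.0004
```

Run:
```python
from h import *
move_to([.5138,-.2325,.068])
im,C,K=wcam(); cv2.imwrite("pics/w6.png",im)
print(read_state()["ft_force"])
t=camera("top")[:,:,::-1]
cv2.imwrite("pics/top6.png",t)
```

```text
t 10.4 pos [ 0.5141 -0.2315  0.0684] toolx [-0. -0. -1.] z yaw deg 95.8 shift [ 0.4  0.4 -1. ]
[-1.03033186 -0.60986739  0.55507181]
```

View pics/w6.png

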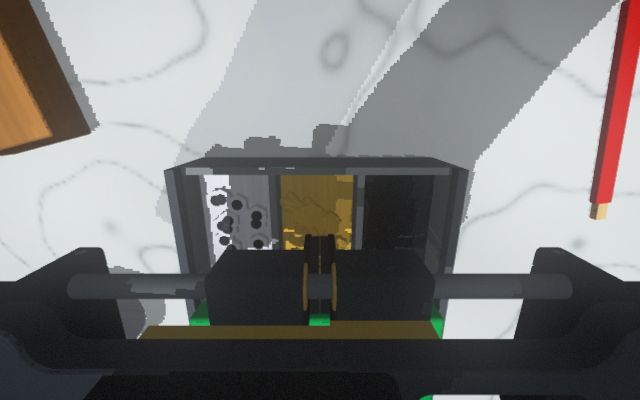

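View pics/top6.png

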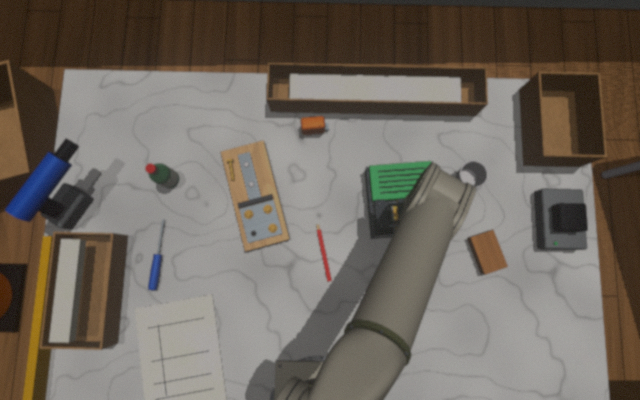

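The wrist view has the shut fingers over the yellow compartment (u 281–355). In the top view the cover is over the rear half (v≈162–200) and the bystanders look unmoved. Now the dwell.

>>> arm_command(
  targets=[
    [255,0,0,0,0,0,0],
    [255,0,0,-1,0,0,0],
    [255,0,0,-1,0,0,0],
    [255,0,0,-1,0,0,0],
    [255,0,0,-1,0,0,0],
    [255,0,0,-1,0,0,0],
    [255,0,0,-1,0,0,0],
    [255,0,0,-1,0,0,0],
    [255,0,0,-1,0,0,0],
    [255,0,0,-1,0,0,0],
  ],
)

```text
time: 11.5
ee_pos: [0.5141, -0.2325, 0.0685]
eef_rot: [-0.524, 0.474, 0.524, 0.474]
ft_force: [0.1, 0.1, -0.3]
width: 0.0006
```

>>> arm_command(
  targets=[
    [255,0,0,0,0,0,0],
    [255,0,0,0,0,0,0],
    [255,0,0,0,0,0,0],
    [255,0,0,0,0,0,0],
    [255,0,0,0,0,0,0],
    [255,0,0,0,0,0,0],
    [255,0,0,0,0,0,0],
    [255,0,0,0,0,0,0],
    [255,0,0,0,0,0,0],
    [255,0,0,0,0,0,0],
  ],
)

```text
time: 12.5
ee_pos: [0.5141, -0.2326, 0.0685]
eef_rot: [-0.524, 0.474, 0.524, 0.474]
ft_force: [0.2, -0.5, 0.7]
width: 0.0004
```

Run:
```python
from h import *
move_to([.5138,-.2325,.068]); print(read_state()["ft_force"])
ims=[cv2.imread("pics/top0.png"),camera("top")[:,:,::-1]]
def left(im):
    m=cv2.inRange(cv2.cvtColor(im,cv2.COLOR_BGR2HSV),(45,100,60),(80,255,255)); m[:,:340]=0;m[:,376:]=0; m[:150]=0
    ys,xs=np.nonzero(m[:,:]); k=xs==375
    return ys[k].min(),ys[k].max()
for i in ims: a,b=left(i); print(a,b,ray("top",(375,a-.5),.075)[0],ray("top",(375,b+.5),.075)[0])
d=cv2.absdiff(*[cv2.GaussianBlur(i,(5,5),0) for i in ims]).max(2)
for n,(x,y) in dict(loose=(233,170),tape=(312,125),pencil=(323,255),glue=(160,175),offcut=(488,252),driver=(157,260),tin=(470,177)).items(): print(n,d[y-15:y+15,x-15:x+15].max())
```

```text
t 12.5 pos [ 0.5141 -0.2326  0.0685] toolx [ 0.  0. -1.] z yaw deg 95.7 shift [0.5 0.3 0.1]
[ 0.19873265 -0.48562918  0.66921392]
196 229 0.5683929164566219 0.47489332120933514
166 200 0.6528802189274782 0.5544948183689054
loose 10
tape 10
pencil 9
glue 10
offcut 9
driver 10
tin 56
```

Run:
```python
from h import *
a=cv2.imread("pics/side0.png"); b=camera("side")[:,:,::-1]
print("tin side diff",cv2.absdiff(cv2.GaussianBlur(a,(5,5),0),cv2.GaussianBlur(b,(5,5),0))[295:335,385:425].max())
print(close_job())
```

```text
tin side diff 13
the job is handed in; nothing more can be done
None
```

I pointed at the empty hole, pushed the green cover back to its stop, and handed the job in with the fingertips still pointing at the yellow screws. The robot's clock read about 12.6 s.

- **Hole:** I dwelt about 2.3 s with the fingertips 3 cm above it. They were less than 1 mm from the position I measured for the hole. The top, side and wrist views agreed on that position to within about a pixel.
- **Cover:** it started about 15 mm open and moved about 80 to 84 mm in the top view, so it ended roughly 95 to 99 mm open. The push force rose to about 8 N when it reached the stop.
- **Yellow screws:** they are in the middle compartment. I dwelt more than 2 s with the fingertips about 32 mm above the heap, within 1 mm of the target point. My estimates of the compartment's middle differed by up to about 5 mm. The wrist force stayed within noise, about 1 N.
- **Bystanders:** before and after pictures show all of them unmoved. The tin failed that check in the top view because the arm covered it, but the side view showed it unchanged.
- **Disagreement:** the side view put the top of the cover a few millimetres lower than the stated 76 mm. This did not affect the push.

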